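# Register the lino block and run the press bed home

### The job

Get the block press ready for a proof: push the lino block across the pulled-out bed, without lifting or tipping it, until it sits square in the corner of the two metal register stops, touching both. Then push the bed in by its wooden end board until it is fully home under the platen, gently enough that the block stays in its corner. Leave the ink tub, the ink roller and the lino cutter alone.

Things in the scene. Friction and masses are not known exactly. Their poses are not given: they have to be found in the camera images.
- press: Tabletop screw press, fixed to the table, right of the work. Origin: table height, under the platen's centre; +y is the way the bed is pulled out (roughly world +y), +x away from the robot. Plywood base 250 (x) by 515 (y -135 to 380), 14 high; two runners to 26 mm high at x = +-85. Columns 30 by 50 at x = +-135, y = 0, under a crosshead 300 (x) by 50 (y), heights 150 to 190.
- platen (a point): Centre of the platen's underside, 80 mm above the table, axes as the press's. Grey steel plate 160 (x) by 150 (y) by 16 mm thick, hung on a screw from the crosshead; a T-bar along x, 226 mm long, tops the screw at height 242 mm. Platen, screw and T-bar do not move.
- bed (a joint): Travel of the sliding bed in m: 0 pulled fully out, 0.26 fully home under the platen, hard stops at both; starts 0 to 0.02. Slides along the press's -y, takes about 4 N to move plus 6 N per m/s, stays where left. White board 200 (x) by 255 (y) by 12 mm, top 38 mm above the table, carrying the register stops and a wooden end board.
- bed_corner (a point): On the bed's top, at the inside corner of the two register stops; moves with the bed, axes as the press's. Stops: dark steel bars 12 wide, 14 high. Far stop: face at x = 0, from y = -98 to +12 mm. Outer stop: face at y = 0, from x = -85 to +12 mm. The block belongs on the -x, -y side. The bed's top spans x -170 to +30, y -155 to +100 mm here.
- bed_end (a point): Centre of the outer (+y) face of the bed's wooden end board, the face to push on (towards -y); moves with the bed, axes as the press's. Face 170 mm wide (x), 34 mm high, heights 32 to 66 mm above the table. When home it stands 75 mm clear of the platen's edge.
- block: Lino printing block lying flat on the bed: wood with a brown lino top showing two carved flowers, 100 (x) by 70 (y) by 23 mm high, 0.12 to 0.21 kg. Origin: centre of its underside; z up. Starts turned up to 17 degrees from the bed's axes, up to 75 mm from its seated place each way. Seated, its origin is at x = -50, y = -35, z = 0 mm in the frame of bed_corner, sides parallel to it.
- ink_tub: Closed round ink tub, 64 mm across and 62 high, on the table; leave it alone. Origin: centre of its underside.
- brayer: Ink roller lying on the table to the left of the press: black rubber roller 100 mm long and 34 mm thick, wooden handle; 162 mm long overall, along its x. Origin: on the table under the roller's axis, the handle towards -x. Leave it alone.
- cutter: Lino cutter with a wooden handle, 130 mm long along its x, on the table between the robot and the press; leave it alone. Origin: about its middle, underneath.
There are look-alikes about, which are no part of the job. Leave any purple or white look-alike of the block alone.

How it is judged (in metres and radians):
On the way, in this order (a step that is already met when the one before it is completed fails the run):
1. with the bed still pulled out, the block sits square in the corner, against both register stops (x of block in the frame of bed_corner above -0.053 m and y of block in the frame of bed_corner above -0.038 m and angle between the x axis of block and the x axis of bed_corner, either way round below 0.04 rad and value of joint bed below 0.06 m), for 0.2 s.
2. the bed is fully home (value of joint bed above 0.255 m), for 0.2 s.
At the end, for the whole second after the job is handed in: The bed is within 5 mm of fully home; the block lies flat and still on it, within 3 mm of its seated place against each stop and square to them within 0.04 rad (2.3 degrees) (value of joint bed above 0.255 m and x of block in the frame of bed_corner between -0.053 and -0.047 m and y of block in the frame of bed_corner between -0.038 and -0.032 m and z of block in the frame of bed_corner below 0.003 m and angle between the x axis of block and the x axis of bed_corner, either way round below 0.04 rad and linear speed of block below 0.01 m/s); the robot touches nothing.
It fails at once if the block is lifted off the bed by more than 8 mm, or pushed off it (z of block in the frame of bed_corner above 0.008 m or z of block in the frame of bed_corner below -0.01 m).
It fails at once if the block is tipped by more than 0.2 rad (angle between block's own z axis and vertical above 0.2 rad).
It fails at once if the ink tub, the ink roller or the lino cutter is moved by more than 15 mm (distance of any of ink_tub, brayer, cutter from where it was at the start of the episode above 0.015 m).
It also fails if it takes over 72 s, if anything falls off the work surface, if the arm or the gripper's body presses on something with over 40 N, if the wrist force passes 120 N, or if a joint passes its speed limit or range.

### The arm

A 6-joint arm with a two-finger parallel gripper is mounted at the origin on the work surface. World frame = base frame: x ahead of the robot, y to its left, z up, the work surface at z = 0. Lengths are in mm, angles in rad, forces in N, time in s.
With the tool pointing down it reaches from about 350 to 975 mm from the base axis. Payload 7.1 kg.
Tool frame: the origin (TCP) lies at the very end of the fingers, on their centre line; the grasp point (between the pads) lies 19 mm behind it; z points along the fingers, y is the line along which they close (so a half turn about z gives the same grasp; the last joint's range is limited). The gripper opens to 88 mm and grips with 3 to 60 N. Pads are 20 mm wide; open, the fingers measure 115 mm over their backs; the gripper's body (75 mm by 178 mm) begins 61 mm behind the grasp point.
Start: joints at [-1.368, 0.423, 1.63, -0, 1.089, -0.019], TCP at [137.511, -609.668, 222.675] pointing down, gripper open.
Joint ranges: [-3, 3], [-0.9, 2.11], [0.09, 2.58], [-1.31, 4.45], [0.11, 2.69], [-2.54, 2.54]. Speed limits (rad/s): [2.39, 2.39, 3.01, 3.14, 3.14, 3.14].

### API

Orientations are given as a rotation vector (axis times angle).
In Python, from workcell import ctrl, optics gives the robot as it stands.
- The arm moves only by the shell command python3 -m jog 'ROWS'. ROWS is JSON, a list of rows, each a list of 7 numbers: the shift along the tool's x, y, z in units of 40 mm (1.0 is 40 mm), then the turn, a rotation vector about the tool's x, y, z in units of 6 degrees (1.0 is 6 degrees), then the opening, from 0 (shut) to 1 (fully open). A call has 1 to 20 rows; each row shifts and turns the commanded pose from where the row before left it, along the tool's axes as they then stand; what a row does not reach is not made up. A row lasts 1/10 s, in which the tool goes at most 50 mm and 8.59 degrees, less where a joint would pass 70% of its speed; a pose out of reach is approached as far as the arm can. A call is refused whole if a number of a shift passes 1 or a number of a turn 1, either way. A call with a gripper value outside its range is refused whole. The fingers move at their own pace and stop on an object; the grip force is fixed at half the most. Time passes only in rows, so rows that do not move let the fingers close. It gives the time, the measured TCP pose, the force, the opening and the grip force at its end, in the units of the state.
- ctrl.get_obs(): the state, without advancing time (a new reading comes with each control period).
- optics.get_image(name): name is "scene" or "top" or "wrist"; returns the picture (400x640x3 uint8, red, green, blue); there is no depth.
- optics.camera_model(name): a dict with "fov_y" (degrees; the focal length in pixels is half the picture's height over the tangent of half this angle, whatever the lens; pixels are square), "cx", "cy" (the principal point, pixels), "view" (4x4, takes a point from world to camera coordinates); the wrist camera has in their place "hand_eye" (4x4, takes a point from camera to tool coordinates, whose origin is the TCP and whose axes are the flange's). Camera axes: x right, y up, looking along -z (the intrinsics and any distortion apply to the point x, -y, -z); pixel columns grow to the right and rows downward; lengths in mm; the calibration is good to about 2 mm. A picture is of the moment at which its call begins: read the wrist's pose just before it. camera_model takes no time and is no camera call.
- ctrl.close_job(): hands the job in; it is judged then, once.
Trained networks look in the newest picture that a camera, given by its name, has taken for a name from the list of things; names that differ only in an ending like _2 or _b are one class to them, and where a whole thing is asked for, a point or a joint stands for the part that bears it (a point fixed in the world has none). Each returns a list of dicts, best first, with "conf" (0 to 1); they miss things now and then, are a little off and sometimes report something else, mostly with a low value. They report only what shows in the picture. A call takes as long as a camera call. They do not tell look-alikes from the thing itself.
- optics.masks_of(target, camera): "pixels" (400x640 bool, what is visible of it) and "extent" ([centre column, centre row, width, height] in pixels, round what is visible of it).
The state is a dict: "t": time; "qpos": joint angles; "qvel": joint speeds; "joint_torque": joint torques, N m; "ee_pos": TCP position; "orientation": TCP orientation; "ft_force": force on the tool from outside, world axes, zero at the start; "moment": the same for the moment, N m; "width": finger opening in mm; "grasp_force": force on a finger pad.
Only numpy, scipy, OpenCV 4.12 (cv2) and the standard library are available. Lean on these libraries where they do the work, as an engineer would, in place of code of your own. Each camera call takes 0.05 s, during which the arm holds its last target. There are 200 camera calls.

## Working session

There is one attempt and no reset: what is moved stays moved. The work goes in short steps, Python scripts to look and compute and a shell command to move; the robot and the scene stay as the last step left them, time stands still between calls to the robot, and variables do not carry over. Pictures are saved under pics/ and viewed, at most 10 in all, crops included, and the job is handed in when it is done.

```bash
mkdir -p pics; ls; cat > h.py <<'E'
import numpy as np, cv2
from scipy.spatial.transform import Rotation as R
from workcell import ctrl, optics
def save(n,f):
    im=optics.get_image(n); cv2.imwrite('pics/'+f,im[:,:,::-1]); return im
E
python3 - <<'E'
from h import *
np.set_printoptions(precision=4,suppress=True)
o=ctrl.get_obs(); print(o)
a=save('top','t0.png'); b=save('scene','s0.png')
for n in('top','scene','wrist'): print(n,optics.camera_model(n))
for c in('top','scene'):
  for t in('block','bed','bed_corner','bed_end','press','ink_tub','brayer','cutter'):
    for m in optics.masks_of(t,c)[:4]: print(c,t,round(m['conf'],2),np.round(m['extent'],1))
E
```

```text
pics
{'t': 0.0, 'qpos': array([-1.368 ,  0.4238,  1.6307,  0.    ,  1.0886, -0.019 ]), 'qvel': array([-0.0028,  0.0006,  0.    ,  0.0028, -0.0011,  0.0004]), 'joint_torque': array([  0.0007, -54.4618, -27.3665,   0.0645,   0.0227,  -0.0001]), 'ee_pos': array([ 137.4273, -609.1388,  221.913 ]), 'orientation': array([-3.1208, -0.3476,  0.0002]), 'ft_force': array([ 0.2344, -0.3124, -0.1579]), 'moment': array([ 0.0466,  0.0292, -0.0059]), 'grasp_force': 0.0, 'width': 87.81606889800699}
top {'fov_y': 45.31152089301801, 'cx': 323.9765470272685, 'cy': 194.6015523781206, 'view': array([[    0.02  ,    -0.9998,     0.003 ,    87.1092],
       [    0.9929,     0.0203,     0.1173,  -544.3589],
       [   -0.1173,     0.0006,     0.9931, -1181.0922],
       [    0.    ,     0.    ,     0.    ,     1.    ]])}
scene {'fov_y': 42.79103989471986, 'cx': 319.972518371511, 'cy': 205.49780592916088, 'view': array([[    0.8722,     0.4891,     0.0113,  -486.0921],
       [   -0.3807,     0.664 ,     0.6435,    66.3351],
       [    0.3072,    -0.5656,     0.7653, -1435.9608],
       [    0.    ,     0. 
[... 507 characters left out ...]
 bed_corner 0.72 [351.5 151.  106.2  92. ]
top press 0.87 [404.4 159.8 220.7 144. ]
top ink_tub 0.85 [219.  255.9  26.6  31.2]
top brayer 0.71 [198.9 139.2  44.5  64.5]
top cutter 0.9 [446.4 270.9  26.2  46.8]
scene block 0.87 [392.  199.7  43.4  39.8]
scene block 0.75 [332.6 274.   51.2  48.2]
scene bed 0.83 [361.1 267.1 130.1 117.9]
scene bed_corner 0.79 [359.5 267.1 131.3 119.9]
scene bed_corner 0.59 [315.  303.8 220.8 192.4]
scene bed_corner 0.28 [425.9 169.1  62.3  45. ]
scene bed_end 0.71 [359.5 267.8 124.6 115.7]
scene press 0.9 [314.7 302.1 222.4 190.5]
scene ink_tub 0.65 [328.9 145.9  20.9  25.2]
scene brayer 0.82 [425.4 169.2  62.1  44.6]
scene cutter 0.81 [200.7 293.7  31.5  41.8]
```

View pics/t0.png

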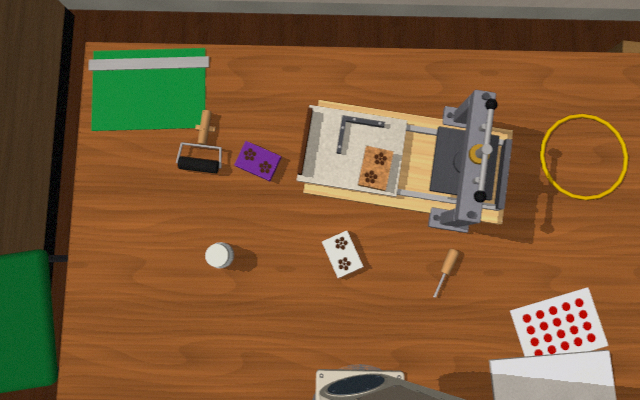

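View pics/s0.png

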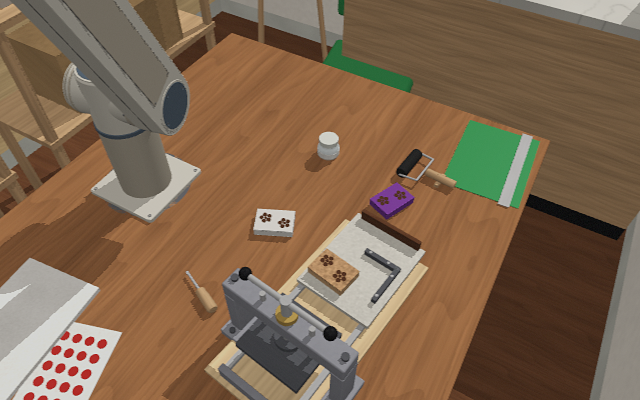

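The brown block on the bed, at top (376,169), is the target. The look-alikes are purple at top (257,162) and white at top (342,254), both on the table. The end board is at left, top (312,143); the stops form an L with its corner at about (342,120). Next I'll locate them roughly and work out where to place the wrist camera.

```bash
cat >> h.py <<'E'
def cam(n,o=None):
    c=optics.camera_model(n); f=200/np.tan(np.radians(c['fov_y']/2))
    if n=='wrist':
        T=np.eye(4);T[:3,:3]=R.from_rotvec(o['orientation']).as_matrix();T[:3,3]=o['ee_pos']
        W=T@c['hand_eye']
    else: W=np.linalg.inv(c['view'])
    return f,c['cx'],c['cy'],W
def ray(C,uv):
    f,cx,cy,W=C; uv=np.atleast_2d(uv).astype(float)
    d=np.c_[(uv[:,0]-cx)/f,-(uv[:,1]-cy)/f,-np.ones(len(uv))]@W[:3,:3].T
    return W[:3,3],d
def onz(C,uv,z):
    p,d=ray(C,uv); return p+d*((z-p[2])/d[:,2])[:,None]
def tri(C1,u1,C2,u2):
    p,d=ray(C1,u1);q,e=ray(C2,u2);d=d[0];e=e[0]
    s=np.linalg.lstsq(np.c_[d,-e],q-p,rcond=None)[0]
    a,b=p+s[0]*d,q+s[1]*e; return (a+b)/2,np.linalg.norm(a-b)
def proj(C,P):
    f,cx,cy,W=C; p=(np.atleast_2d(P)-W[:3,3])@W[:3,:3]
    return np.c_[cx+f*p[:,0]/-p[:,2],cy-f*p[:,1]/-p[:,2]]
E
python3 - <<'E'
from h import *
np.set_printoptions(precision=1,suppress=True)
o=ctrl.get_obs(); C=cam('top')
M=R.from_rotvec(o['orientation']).as_matrix(); print(M)
print('corner',onz(C,[342,121],38),'block',onz(C,[376,168],61),'board',onz(C,[[310,109],[300,181]],60))
print('runner/base edges',onz(C,[[318,102],[512,128]],14))
a=cv2.imread('pics/t0.png')[80:240,290:530]; s=cv2.resize(a,None,fx=3.3,fy=3.3,interpolation=cv2.INTER_CUBIC)
cv2.imwrite('pics/t0c.png',s)
E
```

```text
[[ 1.   0.2 -0. ]
 [ 0.2 -1.   0. ]
 [-0.  -0.  -1. ]]
corner [[732.8  55.7  38. ]] block [[608.3 -29.9  61. ]] board [[756.1 137.8  60. ]
 [571.9 158.3  60. ]]
runner/base edges [[ 789.4  118.7   14. ]
 [ 730.  -390.    14. ]]
```

View pics/t0c.png

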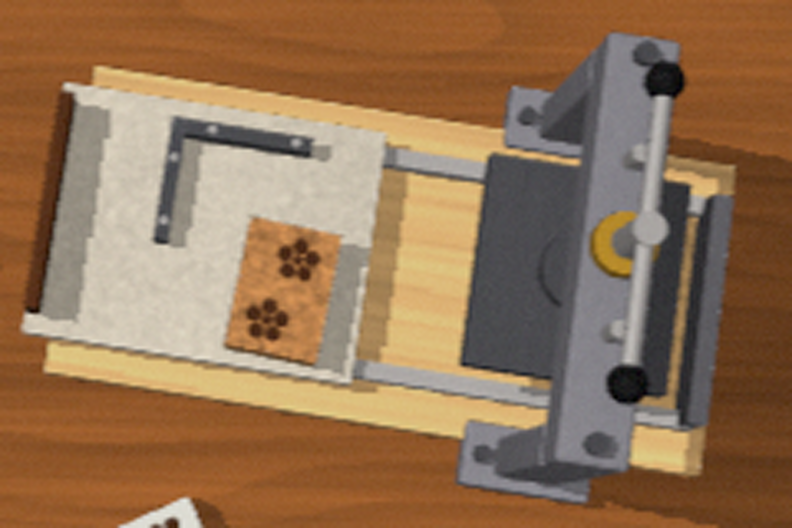

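Confirmed by the crop: the brown flower block lies on the white bed and the corner of the L stops is up-left of it. Estimated press yaw is about -6.5°. I'll go up, move across, then turn the tool so its x lies along the bed's +y.

```bash
python3 -m jog '[[0,0,-0.83,0,0,0,0.6],[0,0,-0.83,0,0,0,0.6],[0,0,-0.83,0,0,0,0.6],[0.93,-0.755,0,0,0,0,0.6],[0.93,-0.755,0,0,0,0,0.6],[0.93,-0.755,0,0,0,0,0.6],[0.93,-0.755,0,0,0,0,0.6],[0.93,-0.755,0,0,0,0,0.6],[0.93,-0.755,0,0,0,0,0.6],[0.93,-0.755,0,0,0,0,0.6],[0.93,-0.755,0,0,0,0,0.6],[0.93,-0.755,0,0,0,0,0.6],[0.93,-0.755,0,0,0,0,0.6],[0.93,-0.755,0,0,0,0,0.6],[0.93,-0.755,0,0,0,0,0.6],[0.93,-0.755,0,0,0,0,0.6],[0.93,-0.755,0,0,0,0,0.6],[0.93,-0.755,0,0,0,0,0.6],[0.93,-0.755,0,0,0,0,0.6],[0.93,-0.755,0,0,0,0,0.6]]'
python3 -m jog '[[0,0,0.5,0,0,-1,0.6],[0,0,0.5,0,0,-1,0.6],[0,0,0.5,0,0,-1,0.6],[0,0,0.5,0,0,-1,0.6],[0,0,0,0,0,-1,0.6],[0,0,0,0,0,-1,0.6],[0,0,0,0,0,-1,0.6],[0,0,0,0,0,-1,0.6],[0,0,0,0,0,-1,0.6],[0,0,0,0,0,-1,0.6],[0,0,0,0,0,-1,0.6],[0,0,0,0,0,-0.8,0.6],[0,0,0,0,0,0,0.6]]'
python3 - <<'E'
from h import *
import pickle
o=ctrl.get_obs(); im=save('wrist','w1.png'); print(o['t'],o['ee_pos'],o['orientation'],o['qpos'])
pickle.dump(o,open('w1.pkl','wb'))
E
```

```text
t: 2.9
ee_pos: [642.4, 32.1, 322.4]
orientation: [3.122, 0.348, 0.0]
ft_force: [1.3, -1.1, 0.1]
width: 52.6
grasp_force: 0.0
t: 4.2
ee_pos: [641.4, 30.3, 242.2]
orientation: [-2.343, -2.093, 0.0]
ft_force: [-0.0, 0.2, -0.8]
width: 52.7
grasp_force: 0.0
4.2 [641.44411232  30.26742255 242.24642791] [-2.34288649e+00 -2.09286860e+00  9.33358627e-05] [2.86147545e-02 4.28093416e-01 1.57321545e+00 9.84639089e-06
 1.14036906e+00 1.41219945e-01]
```

View pics/w1.png

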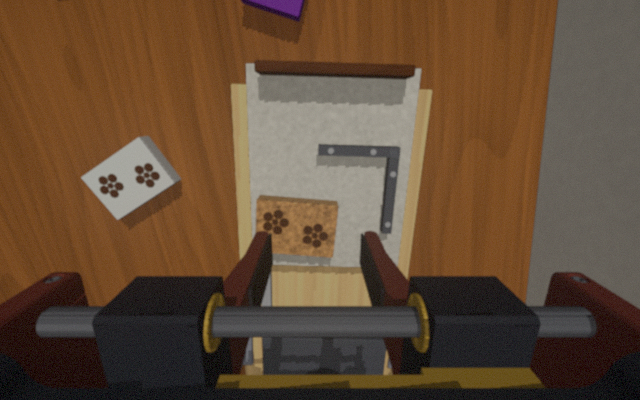

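The wrist view shows the block at (297,227), the inside corner of the stops at (386,157) and the end board along (335,69). The bed's yaw nearly matches the tool's. Now to measure.

```bash
cat > m.py <<'E'
from h import *
import pickle
np.set_printoptions(precision=2,suppress=True)
def rect(C,mask,z):
    P=onz(C,np.argwhere(mask)[:,::-1],z)[:,:2].astype(np.float32)
    return cv2.minAreaRect(P)
def big(m):
    n,l,s,_=cv2.connectedComponentsWithStats(m.astype(np.uint8)); return l==1+np.argmax(s[1:,4])
E
cat > m1.py <<'E'
from m import *
o=pickle.load(open('w1.pkl','rb')); C=cam('wrist',o); im=cv2.imread('pics/w1.png')
hsv=cv2.cvtColor(im,cv2.COLOR_BGR2HSV).astype(int)
h,s,v=hsv[...,0],hsv[...,1],hsv[...,2]
roi=np.zeros(h.shape,bool); roi[100:265,255:405]=1
bm=cv2.morphologyEx((roi&(h<22)&(s>90)&(np.arange(640)<342)[None,:]&(np.arange(400)>180)[:,None]).astype(np.uint8),cv2.MORPH_CLOSE,np.ones((9,9)))
bm=big(bm); 
sm=big(roi&(v<90)&((h>60)|(s<60))&(np.arange(400)<236)[:,None])
for n,m,z in(('block',bm,61),('stops',sm,52)):
    ys,xs=np.where(m); print(n,m.sum(),xs.min(),xs.max(),ys.min(),ys.max(),rect(C,m,z))
cv2.imwrite('pics/w1m.png',np.hstack([bm,sm])[100:280].astype(np.uint8)*255)
# stops: quadrilateral edges: inner faces
cn=max(cv2.findContours(sm.astype(np.uint8),0,2)[0],key=cv2.contourArea)
ap=cv2.approxPolyDP(cn,3,True)[:,0]; print('stop poly px',ap.tolist()); print(onz(C,ap,52))
cn=max(cv2.findContours(bm.astype(np.uint8),0,2)[0],key=cv2.contourArea)
ap=cv2.approxPolyDP(cn,4,True)[:,0]; print('blk poly px',ap.tolist()); print(onz(C,ap,61))
# end board top band: red-brown
em=big((h<12)&(s>110)&(v<120)&(np.arange(400)<85)[:,None]&(np.arange(400)>55)[:,None]&(abs(np.arange(640)-335)<88)[None,:])
ys,xs=np.where(em);print('end',xs.min(),xs.max(),ys.min(),ys.max(),rect(C,em,66))
E
python3 m1.py
python3 - <<'E'
from m import *
for m in optics.masks_of('block','wrist')[:3]: print(m['conf'],m['extent'],rect(cam('wrist',pickle.load(open('w1.pkl','rb'))),m['pixels'],61))
E
```

```text
block 4697 255 337 196 264 ((607.3699340820312, -36.22840118408203), (93.46183776855469, 99.70293426513672), 78.90696716308594)
stops 1501 319 399 145 232 ((688.8190307617188, 8.905826568603516), (109.2108383178711, 94.93824005126953), 81.78572845458984)
stop poly px [[319, 145], [319, 154], [329, 154], [326, 150], [332, 146], [332, 154], [371, 156], [369, 150], [373, 147], [377, 150], [373, 156], [387, 158], [380, 229], [389, 232], [390, 227], [386, 228], [384, 222], [391, 223], [396, 178], [390, 177], [389, 172], [396, 172], [398, 147]]
[[649.51  68.82  52.  ]
 [648.34  58.3   52.  ]
 [660.14  56.96  52.  ]
 [657.09  62.06  52.  ]
 [664.6   65.93  52.  ]
 [663.69  56.55  52.  ]
 [709.57  48.94  52.  ]
 [707.64  56.31  52.  ]
 [712.55  59.3   52.  ]
 [717.05  55.24  52.  ]
 [711.94  48.67  52.  ]
 [728.39  44.4   52.  ]
 [715.48 -46.    52.  ]
 [726.77 -51.47  52.  ]
 [728.33 -44.69  52.  ]
 [723.18 -45.49  52.  ]
 [721.02 -36.97  52.  ]
 [729.82 -39.34  52.  ]
 [738.2   18.72  52.  ]
 [731.    20.79  52.  ]
 [730.05  27.12  52.  ]
 [738.46  26.16  52.  ]
 [741.85  55.96  52.  ]]
blk poly px [[257, 199], [255, 264], [270, 264], [272, 253], [332, 255], [336, 202]]
[[567.84  14.    61.  ]
 [550.27 -72.65  61.  ]
 [569.6  -74.86  61.  ]
 [574.63 -59.55  61.  ]
 [650.74 -71.08  61.  ]
 [662.51  -0.61  61.  ]]
end 255 374 60 75 ((653.984130859375, 151.14071655273438), (13.520103454589844, 125.46002960205078), 81.80184936523438)
0.98 [130.0, 178.2, 93.8, 82.0] ((423.042724609375, 55.840484619140625), (100.3236083984375, 63.61876678466797), 25.54830551147461)
0.9 [294.6, 226.9, 83.8, 61.5] ((608.7123413085938, -27.50695037841797), (78.96785736083984, 101.82457733154297), 78.3953628540039)
0.89 [272.7, 9.9, 61.0, 19.8] ((617.8386840820312, 209.4559326171875), (18.677135467529297, 63.43471908569336), 83.51933288574219)
```

View pics/w1m.png

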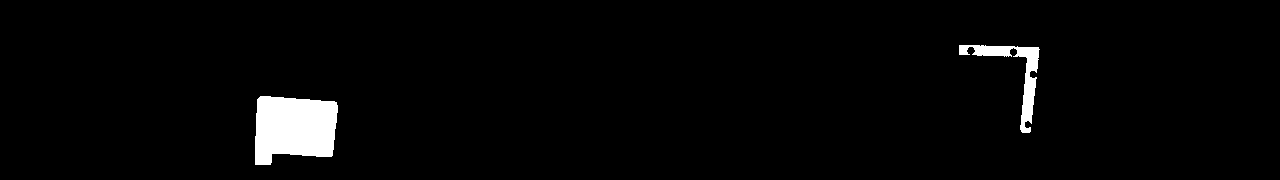

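```bash
python3 - <<'E'
from m import *
C=cam('wrist',pickle.load(open('w1.pkl','rb'))); T=cam('top')
q=lambda x,y:[290+(x-1.15)/3.3,80+(y-1.15)/3.3]
for n,w,t in(('stop in',[387,158],q(184,140)),('stop out',[399,147],q(173,118)),('blk ++',[337,202],q(250,216)),('blk -+',[257,198],q(227,347)),('blk +-',[332,256],q(341,234)),('bed +-',[405,270],q(385,132)),('end +',[414,66],q(72,92))):
    print(n,*tri(C,w,T,t),'px top',np.array(t))
E
```

```text
stop in [723.86  47.59  66.12] 2.9406245780550435 px top [345.41 122.08]
stop out [742.13  56.41  56.06] 0.3488482318780473 px top [342.08 115.41]
blk ++ [664.91  -2.2   59.63] 2.977313213417806 px top [365.41 145.11]
blk -+ [566.24  12.87  53.03] 0.4224128627888899 px top [358.44 184.8 ]
blk +- [651.49 -70.9   65.22] 2.111623796604652 px top [392.98 150.56]
bed +- [ 740.33 -107.01   53.74] 9.58825984100112 px top [406.32 119.65]
end + [724.24 130.84 174.26] 1.5625012632413942 px top [311.47 107.53]
```

Triangulated heights come out at about 59 mm for the block top and 56 mm for the stop tops. That agrees with 61 and 52 within a few mm of noise. Next I go behind the block on its -y side, yawed to the bed.

```bash
python3 -m jog '[[0,0,0,0,0,0.27,0.6],[-0.8,-0.15,0,0,0,0,0.6],[-0.8,-0.15,0.5,0,0,0,0.6],[-0.8,-0.15,0.7,0,0,0,0.6],[-0.75,-0.14,0.7,0,0,0,0.6],[0,0,1,0,0,0,0.6],[0,0,1,0,0,0,0.6],[0,0,0.6,0,0,0,0.6],[0,0,0.3,0,0,0,0.6],[0,0,0.15,0,0,0,0.6],[0,0,0,0,0,0,0.6]]'
python3 - <<'E'
from h import *
import pickle
o=ctrl.get_obs(); im=save('wrist','w2.png'); print(o['t'],o['ee_pos'],o['orientation'])
pickle.dump(o,open('w2.pkl','wb'))
E
```

```text
t: 5.4
ee_pos: [600.6, -91.1, 44.4]
orientation: [2.374, 2.058, 0.0]
ft_force: [-0.3, 0.5, 0.4]
width: 52.4
grasp_force: 0.0
5.4 [600.62298117 -91.08710978  44.38050303] [2.37352180e+00 2.05800791e+00 1.21241028e-04]
```

View pics/w2.png

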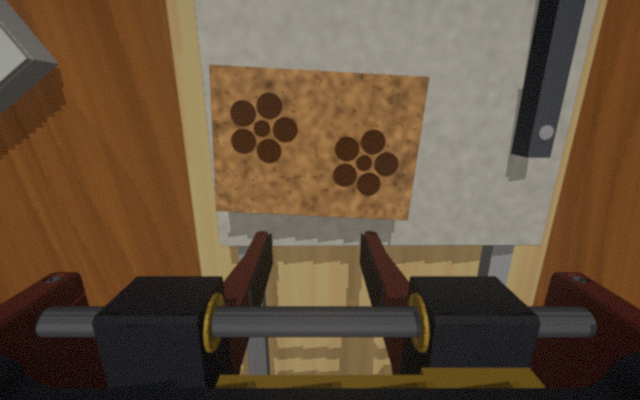

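The fingers stand behind the block's near edge (row 217), centred on it, and the bed edges look square to the tool. I push toward the outer stop.

```bash
python3 -m jog '[[0.15,0,0,0,0,0,0.6],[0.15,0,0,0,0,0,0.6],[0.15,0,0,0,0,0,0.6],[0.15,0,0,0,0,0,0.6],[0.15,0,0,0,0,0,0.6],[0.15,0,0,0,0,0,0.6],[0.15,0,0,0,0,0,0.6],[0.15,0,0,0,0,0,0.6],[0.15,0,0,0,0,0,0.6],[0.15,0,0,0,0,0,0.6],[0,0,0,0,0,0,0.6]]'
python3 -m jog '[[0.08,0,0,0,0,0,0.6],[0.06,0,0,0,0,0,0.6],[0.04,0,0,0,0,0,0.6]]'
python3 - <<'E'
from h import *
import pickle
o=ctrl.get_obs(); im=save('wrist','w3.png'); print(o['t'],o['ee_pos'],o['orientation'],o['ft_force'])
pickle.dump(o,open('w3.pkl','wb'))
E
```

```text
t: 6.55
ee_pos: [608.8, -30.8, 44.2]
orientation: [-2.372, -2.059, -0.0]
ft_force: [0.9, 0.7, -0.1]
width: 52.9
grasp_force: 0.0
t: 6.85
ee_pos: [609.7, -24.5, 44.1]
orientation: [-2.373, -2.059, 0.0]
ft_force: [0.8, 0.1, -0.6]
width: 52.9
grasp_force: 0.4
6.85 [609.70365079 -24.45889534  44.1494219 ] [-2.37289041e+00 -2.05857545e+00  2.64995402e-04] [ 0.8372616   0.10132449 -0.64013317]
```

View pics/w3.png

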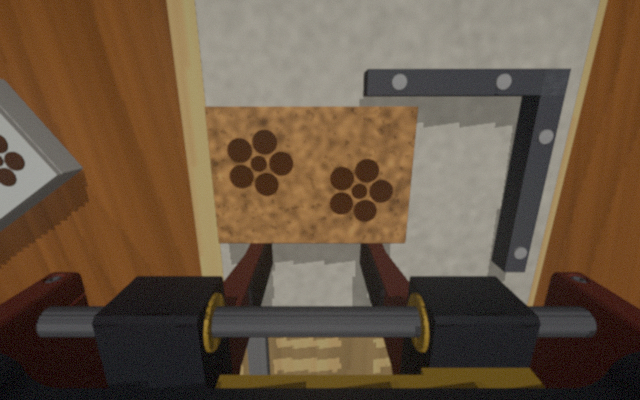

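Both fingers have squared the block. Its far edge (row 106) is just short of the outer stop (row 96). I'll work out the remaining gaps.

```bash
cat > g.py <<'E'
from m import *
import sys
def gaps(f,pts):
    o=pickle.load(open(f,'rb'));C=cam('wrist',o);M=R.from_rotvec(o['orientation']).as_matrix()
    for n,uv,z in pts: print(n,((onz(C,[uv],z)[0]-o['ee_pos'])@M))
E
python3 - <<'E'
from g import *
gaps('w3.pkl',[('blk far L',[210,107],61),('blk far R',[416,107],61),('blk near R',[405,243],61),('blk nearL',[216,243],61),('outer face',[368,95.5],52),('outer face',[524,97],52),('far face top',[523,97],52),('far face end',[496,265],52)])
E
```

```text
blk far L [ 80.85 -49.87 -16.84]
blk far R [ 80.79  46.97 -16.86]
blk near R [ 10.83  47.86 -16.86]
blk nearL [ 10.9  -53.93 -16.84]
outer face [86.28 25.64 -7.86]
outer face [ 85.53 102.81  -7.88]
far face top [ 85.53 102.32  -7.88]
far face end [ -7.57 105.32  -7.88]
```

```bash
python3 - <<'E'
from m import *
o=pickle.load(open('w3.pkl','rb'));C=cam('wrist',o);M=R.from_rotvec(o['orientation']).as_matrix()
g=cv2.cvtColor(cv2.imread('pics/w3.png'),cv2.COLOR_BGR2GRAY).astype(float);g=cv2.GaussianBlur(g,(3,3),0)
T=lambda uv,z:((onz(C,uv,z)-o['ee_pos'])@M)[:,:2]
def fit(P):
    vx,vy,x,y=cv2.fitLine(P.astype(np.float32),cv2.DIST_HUBER,0,.01,.01).ravel(); return np.degrees(np.arctan2(vy,vx)),(x,y)
d0=np.gradient(g,axis=0);d1=np.gradient(g,axis=1)
for n,r,cs,s in(('outer top far',(62,78),range(385,560,3),-1),('outer near(top/side)',(85,105),range(430,515,3),1)):
    P=T([[c,r[0]+np.argmax(s*d0[r[0]:r[1],c])] for c in cs],52);print(n,fit(P))
for n,rs,w,s in(('far outer',range(110,260,3),lambda r:(555-(r-110)*.2,15),1),):
    P=[]
    for r in rs:
        c0,h=w(r);c=int(c0)-h;P.append([c+np.argmax(s*d1[r,c:c+2*h]),r])
    print(n,P[0],P[-1],fit(T(P,52)))
P=[[590+np.argmin(np.abs(0)),0]]
for r,c in((0,0),):pass
for n,r0 in(('bed left',None),):
    P=[]
    for r in range(5,240,5):
        c=int(194+r*0.11)-14;P.append([c+np.argmax(d1[r,c:c+28]),r])
    print(n,P[0],P[-1],fit(T(P,38)))
P=[[c,100+np.argmin(d0[100:114,c])] for c in range(215,355,4)];print('blk far',fit(T(P,61)))
E
```

```text
outer top far (np.float32(89.656975), (np.float32(98.57946), np.float32(78.14404)))
outer near(top/side) (np.float32(-89.96494), (np.float32(86.01172), np.float32(75.39831)))
far outer [np.int64(561), 110] [np.int64(528), 257] (np.float32(-0.12132984), (np.float32(50.174736), np.float32(122.65501)))
bed left [np.int64(196), 5] [np.int64(232), 235] (np.float32(-2.9532943), (np.float32(78.612236), np.float32(-57.910484)))
blk far (np.float32(-89.96453), (np.float32(81.277176), np.float32(-15.543063)))
```

Tool and bed agree to within 0.2°. Now back off, rise, go to the block's -x side, turn 90° and descend.

```bash
python3 -m jog '[[-0.5,0,0,0,0,0,0.6],[0,0,-0.8,0,0,0,0.35],[0,-0.7,-0.8,0,0,0,0.35],[0.8,-0.7,0,0,0,0,0.35],[0.85,-0.62,0,0,0,0,0.35]]'
python3 -m jog '[[0,0,0,0,0,1,0.35],[0,0,0,0,0,1,0.35],[0,0,0,0,0,1,0.35],[0,0,0,0,0,1,0.35],[0,0,0,0,0,1,0.35],[0,0,0,0,0,1,0.35],[0,0,0,0,0,1,0.35],[0,0,0,0,0,1,0.35],[0,0,0,0,0,1,0.35],[0,0,0,0,0,1,0.35],[0,0,0,0,0,1,0.35],[0,0,0,0,0,1,0.35],[0,0,0,0,0,1,0.35],[0,0,0,0,0,1,0.35],[0,0,0,0,0,1,0.35],[0,0,0.6,0,0,0,0.35],[0,0,0,0,0,0,0.35]]'
python3 - <<'E'
from h import *
import pickle
o=ctrl.get_obs(); im=save('wrist','w4.png'); print(o['t'],o['ee_pos'],o['orientation'])
pickle.dump(o,open('w4.pkl','wb'))
E
```

```text
t: 7.4
ee_pos: [536.0, 32.3, 109.5]
orientation: [2.375, 2.055, 0.003]
ft_force: [0.2, 0.3, -0.0]
width: 30.7
grasp_force: 0.0
t: 9.1
ee_pos: [534.6, 32.3, 82.5]
orientation: [3.133, -0.222, -0.006]
ft_force: [0.0, 0.7, 0.1]
width: 30.6
grasp_force: 0.0
9.1 [534.64619729  32.25815225  82.54770973] [ 3.13342598 -0.22233294 -0.00588078]
```

View pics/w4.png

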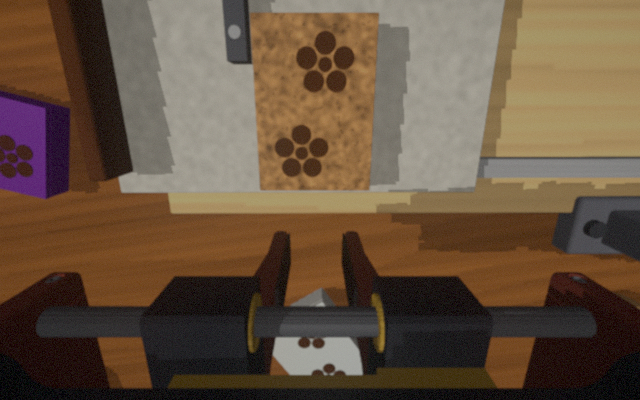

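```bash
python3 - <<'E'
from g import *
gaps('w4.pkl',[('nearL',[262,190],61),('nearR',[370,190],61),('farL',[251,13],61),('farR',[379,13],61),('bededge',[300,192],38),('outer stop end',[249,62],52)])
E
python3 -m jog '[[0,0,0.5,0,0,0,0.35],[0,0,0.46,0,0,0,0.35],[0,0,0,0,0,0,0.35]]'
```

```text
nearL [ 29.97 -34.62  21.42]
nearR [29.91 34.8  21.46]
farL [129.78 -35.24  21.05]
farR [129.76  34.42  21.08]
bededge [ 22.24 -11.49  44.46]
outer stop end [106.6  -39.8   30.13]
t: 9.45
ee_pos: [535.1, 32.3, 44.9]
orientation: [3.133, -0.222, -0.005]
ft_force: [-0.1, 0.2, -0.5]
width: 31.0
grasp_force: 0.0
```

The gap to the outer stop is about 5 mm. Travel to touch the block is 20 mm, then 62 mm more to the far stop. Pushing along +u.

```bash
python3 -m jog '[[0.15,0,0,0,0,0,0.35],[0.15,0,0,0,0,0,0.35],[0.15,0,0,0,0,0,0.35],[0.15,0,0,0,0,0,0.35],[0.15,0,0,0,0,0,0.35],[0.15,0,0,0,0,0,0.35],[0.15,0,0,0,0,0,0.35],[0.15,0,0,0,0,0,0.35],[0.15,0,0,0,0,0,0.35],[0.15,0,0,0,0,0,0.35],[0.15,0,0,0,0,0,0.35],[0.15,0,0,0,0,0,0.35],[0.05,0,0,0,0,0,0.35]]'
python3 -m jog '[[0.03,0,0,0,0,0,0.35],[0.03,0,0,0,0,0,0.35],[0.03,0,0,0,0,0,0.35],[0.03,0,0,0,0,0,0.35]]'
python3 -m jog '[[0.03,0,0,0,0,0,0.35],[0.03,0,0,0,0,0,0.35]]'
python3 - <<'E'
from h import *
import pickle
o=ctrl.get_obs(); im=save('wrist','w5.png'); print(o['t'],o['ee_pos'],o['orientation'],o['ft_force'])
pickle.dump(o,open('w5.pkl','wb'))
E
```

```text
t: 10.75
ee_pos: [610.5, 21.8, 45.9]
orientation: [-3.134, 0.222, -0.001]
ft_force: [-0.8, -0.2, 1.2]
width: 31.0
grasp_force: 0.8
t: 11.15
ee_pos: [614.3, 21.2, 45.8]
orientation: [3.134, -0.222, -0.0]
ft_force: [-1.6, 0.2, -0.4]
width: 30.9
grasp_force: 0.3
t: 11.35
ee_pos: [614.9, 21.1, 45.7]
orientation: [3.134, -0.222, -0.006]
ft_force: [-9.7, 2.1, 6.8]
width: 31.2
grasp_force: 4.7
11.35 [614.94171583  21.08210957  45.69852905] [ 3.13370048 -0.22226622 -0.00617301] [-9.6593244   2.06448371  6.81507326]
```

View pics/w5.png

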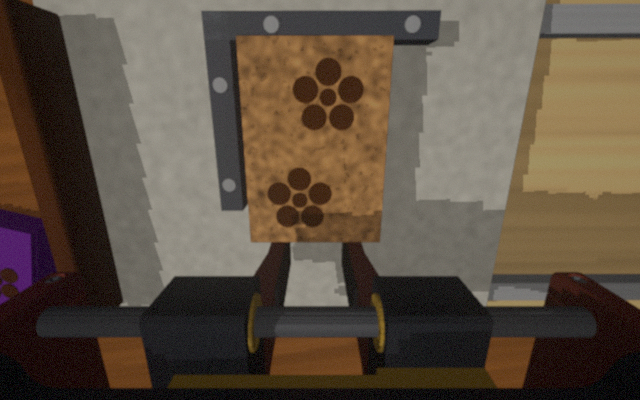

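The block now seats on the far stop (9.7 N). The same routine follows for the outer stop, from the -y side.

```bash
python3 -m jog '[[-0.1,0,0,0,0,0,0.35],[-0.2,0,0,0,0,0,0.6],[0,0,-0.75,0,0,0,0.6],[0,0,-0.75,0,0,0,0.6],[0.9,0.75,0,0,0,0,0.6],[0.9,0.75,0,0,0,0,0.6],[0,0,0,0,0,-1,0.6],[0,0,0,0,0,-1,0.6],[0,0,0,0,0,-1,0.6],[0,0,0,0,0,-1,0.6],[0,0,0,0,0,-1,0.6],[0,0,0,0,0,-1,0.6],[0,0,0,0,0,-1,0.6]]'
python3 -m jog '[[0,0,0,0,0,-1,0.6],[0,0,0,0,0,-1,0.6],[0,0,0,0,0,-1,0.6],[0,0,0,0,0,-1,0.6],[0,0,0,0,0,-1,0.6],[0,0,0,0,0,-1,0.6],[0,0,0,0,0,-1,0.6],[0,0,0,0,0,-1,0.6],[0,0,0,0,0,0,0.6],[0,0,0.7,0,0,0,0.6],[0,0,0.8,0,0,0,0.6],[0,0,0,0,0,0,0.6]]'
python3 - <<'E'
from h import *
import pickle
o=ctrl.get_obs(); im=save('wrist','w6.png'); print(o['t'],o['ee_pos'],o['orientation'],o['ft_force'])
pickle.dump(o,open('w6.pkl','wb'))
E
```

```text
t: 12.7
ee_pos: [667.5, -47.0, 105.9]
orientation: [3.003, 0.922, 0.001]
ft_force: [-0.9, -0.2, -0.1]
width: 52.8
grasp_force: 0.0
t: 13.9
ee_pos: [664.3, -46.7, 42.0]
orientation: [-2.372, -2.052, 0.008]
ft_force: [-0.0, -0.8, -0.3]
width: 52.7
grasp_force: 0.0
13.9 [664.33492519 -46.6804065   42.0018697 ] [-2.37182309 -2.05247192  0.00763551] [-0.04951055 -0.79701086 -0.2612897 ]
```

View pics/w6.png

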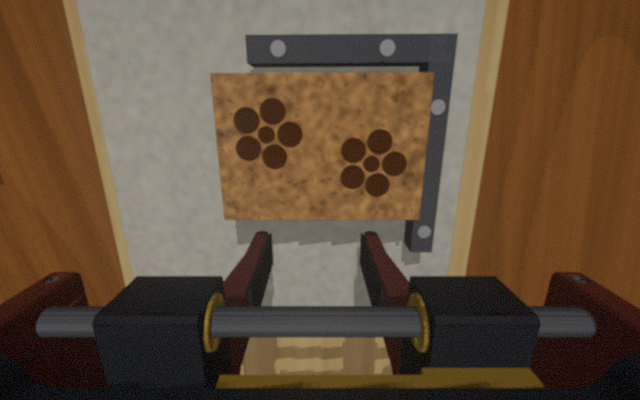

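The block lies square, about 5 mm from the outer stop. I push forward gently until the force rises. My picture views are now used up, so further checks are numeric.

```bash
python3 - <<'E'
from g import *
gaps('w6.pkl',[('nearL',[224,220],61),('nearR',[420,220],61),('farL',[211,73],61),('outer face',[300,66],52)])
E
python3 -m jog '[[0.1,0,0,0,0,0,0.6],[0.1,0,0,0,0,0,0.6],[0.1,0,0,0,0,0,0.6],[0.06,0,0,0,0,0,0.6]]'
python3 -m jog '[[0.05,0,0,0,0,0,0.6],[0.03,0,0,0,0,0,0.6],[0.03,0,0,0,0,0,0.6]]'
```

```text
nearL [ 24.83 -47.82 -18.68]
nearR [ 25.01  53.65 -19.38]
farL [ 95.44 -47.27 -18.71]
outer face [99.42 -7.62 -9.99]
t: 14.35
ee_pos: [670.5, -32.3, 47.1]
orientation: [2.372, 2.058, 0.002]
ft_force: [0.6, -2.1, 1.3]
width: 52.7
grasp_force: 0.8
t: 14.65
ee_pos: [670.4, -28.4, 46.1]
orientation: [2.373, 2.059, 0.0]
ft_force: [-0.5, -0.8, 0.6]
width: 52.9
grasp_force: 0.8
```

```bash
for i in 1; do :; done; python3 -m jog '[[0.03,0,0,0,0,0,0.6],[0.02,0,0,0,0,0,0.6]]'; python3 -m jog '[[0.03,0,0,0,0,0,0.6],[0,0,0,0,0,0,0.6]]'; python3 -m jog '[[0.03,0,0,0,0,0,0.6],[0,0,0,0,0,0,0.6]]'
```

```text
t: 14.85
ee_pos: [670.6, -26.8, 46.0]
orientation: [2.373, 2.058, -0.001]
ft_force: [-0.8, -4.1, 2.5]
width: 52.7
grasp_force: 2.0
t: 15.05
ee_pos: [670.8, -25.3, 46.0]
orientation: [2.373, 2.059, -0.0]
ft_force: [-1.1, -3.3, 3.6]
width: 52.8
grasp_force: 1.9
t: 15.25
ee_pos: [671.0, -24.0, 45.9]
orientation: [2.373, 2.059, 0.0]
ft_force: [-0.4, -4.3, 2.4]
width: 53.1
grasp_force: 1.8
```

The force levels off near 4 N, so the block is seated on the outer stop and the bed is being drawn gently toward its out-stop. Retreat, then pass over the end board, with a numeric check of the block on the way.

```bash
python3 -m jog '[[-0.2,0,0,0,0,0,0.6],[-0.4,0,0,0,0,0,0.6],[0,0,-0.8,0,0,0,0.6],[0,0,-1,0,0,0,0.6],[0,0,-0.8,0,0,0,0.6],[0,0,0,0,0,0,0.6]]'
python3 - <<'E'
from m import *
o=ctrl.get_obs(); im=save('wrist','w7.png'); pickle.dump(o,open('w7.pkl','wb'))
C=cam('wrist',o);M=R.from_rotvec(o['orientation']).as_matrix()
T=lambda uv,z:((onz(C,uv,z)-o['ee_pos'])@M)[:,:2]
hsv=cv2.cvtColor(im,cv2.COLOR_RGB2HSV).astype(int);h,s,v=hsv[...,0],hsv[...,1],hsv[...,2]
for m in optics.masks_of('block','wrist'):
    P=T(np.argwhere(m['pixels'])[:,::-1],61).astype(np.float32); r=cv2.minAreaRect(P); print('blk',round(m['conf'],2),m['extent'],r)
# predicted px of seated block corners vs stops: dark mask
sm=(v<100)&(s<90)&(np.arange(400)<235)[:,None]; sm=big(sm)
cn=max(cv2.findContours(sm.astype(np.uint8),0,2)[0],key=cv2.contourArea)
ap=cv2.approxPolyDP(cn,3,True)[:,0]; print(np.c_[ap,T(ap,52)])
em=big((h<12)&(s>110)&(v<130)&(np.arange(400)<150)[:,None]); ys,xs=np.where(em)
print('end px',xs.min(),xs.max(),ys.min(),ys.max(),cv2.minAreaRect(T(np.c_[xs,ys],66).astype(np.float32)),o['ee_pos'])
E
```

```text
t: 15.85
ee_pos: [670.4, -49.0, 154.9]
orientation: [2.37, 2.054, 0.009]
ft_force: [0.4, 0.0, 0.6]
width: 52.6
grasp_force: 0.0
blk 0.81 [46.5, 130.1, 92.9, 118.6] ((60.94853210449219, -245.47573852539062), (99.4017333984375, 67.28099060058594), 56.78904724121094)
blk 0.69 [308.0, 118.6, 125.7, 86.4] ((70.43975830078125, -4.834819793701172), (69.58570861816406, 100.87380981445312), 0.028788268566131592)
blk 0.36 [286.1, 188.7, 281.7, 375.2] ((-21.37554931640625, -21.217208862304688), (212.24447631835938, 359.3994445800781), 89.97740173339844)
[[588.     0.   161.36 213.06]
 [573.   141.    52.45 228.7 ]
 [578.   136.    56.82 232.05]
 [581.   146.    48.03 237.01]
 [572.   145.    48.93 228.68]
 [573.   172.    24.4  235.77]
 [569.   173.    23.47 232.3 ]
 [568.   188.     9.24 234.9 ]
 [573.   189.     8.26 239.84]
 [568.   190.     7.31 235.37]
 [564.   232.   -35.12 241.93]
 [639.   234.   -37.56 316.51]
 [639.     0.   161.44 253.32]]
end px 286 297 104 116 ((79.07957458496094, -19.80712127685547), (9.356721878051758, 8.927750587463379), 1.700321912765503) [670.38 -48.99 154.88]
```

```bash
python3 - <<'E'
from m import *
o=pickle.load(open('w7.pkl','rb')); im=cv2.imread('pics/w7.png');g=cv2.cvtColor(im,cv2.COLOR_BGR2GRAY).astype(int)
C=cam('wrist',o);M=R.from_rotvec(o['orientation']).as_matrix()
px=lambda x,y,z:proj(C,[o['ee_pos']+M@np.array([x,y,o['ee_pos'][2]-z])])[0]
T=lambda uv,z:((onz(C,uv,z)-o['ee_pos'])@M)[:,:2]
print('pred far-outer',px(60,57.2,52),'near-outer',px(117.4,-20,52),'inner',px(105.4,45.2,52))
for x in(45,70,95):
    r,c=px(x,57.2,52)[::-1].round().astype(int); seg=g[r,c-25:c+25]; k=c-25+np.where(seg[:-1]<85)[0]; print(r,c-25,seg.tolist(),T([[k.max()+1,r]],52) if len(k) else 0)
for y in(-60,-20,20):
    c,r=px(117.4,y,52).round().astype(int); seg=g[r-10:r+24,c]; print(c,r-10,seg.tolist())
# end board
for y in(-60,-30,0):
    c,r=px(175,y,66).round().astype(int); r0=max(r-15,0); print('end',c,r0,im[r0:r+25,c,2].tolist())
print(T([[320,0]],66))
E
```

```text
pred far-outer [381.22 132.63] near-outer [291.47  61.13] inner [370.25  76.84]
150 355 [119, 113, 111, 112, 111, 111, 112, 113, 119, 115, 115, 110, 109, 93, 77, 69, 70, 68, 70, 69, 70, 63, 71, 68, 71, 109, 138, 151, 153, 150, 151, 152, 149, 150, 150, 148, 150, 150, 151, 150, 146, 142, 141, 147, 146, 144, 144, 144, 141, 141] [[44.79 57.18]]
121 357 [109, 115, 112, 111, 105, 100, 96, 105, 95, 95, 95, 89, 84, 76, 68, 69, 68, 67, 71, 67, 71, 72, 68, 70, 76, 114, 139, 149, 148, 147, 147, 147, 149, 151, 150, 152, 151, 150, 149, 148, 145, 139, 145, 144, 143, 141, 144, 145, 139, 139] [[69.83 57.37]]
90 359 [105, 108, 111, 111, 115, 119, 113, 115, 113, 115, 117, 109, 92, 73, 66, 66, 68, 67, 66, 69, 69, 69, 72, 65, 83, 124, 145, 148, 149, 151, 149, 148, 152, 151, 153, 154, 153, 149, 149, 151, 148, 139, 139, 144, 143, 141, 139, 141, 141, 138] [[95.13 57.44]]
243 51 [150, 151, 149, 146, 148, 147, 148, 148, 148, 146, 148, 147, 150, 152, 150, 151, 153, 152, 152, 154, 151, 153, 153, 152, 152, 154, 154, 152, 150, 150, 148, 150, 149, 149]
291 51 [153, 151, 150, 152, 152, 151, 147, 150, 144, 127, 88,
[... 5228 characters left out ...]
24, 125, 124, 127, 125, 125, 128, 130, 138, 155, 161, 162, 161, 161, 160, 161, 162, 162, 162, 161, 162, 163, 161, 161, 161, 158, 159, 163, 161, 160, 161, 161, 160, 162, 162, 159, 161, 160, 161, 161, 159, 162, 159, 159, 159, 159, 159, 158, 159, 159, 159, 161, 159, 159, 156, 158, 156, 158, 160, 158, 155, 158, 156, 144, 102, 60, 57, 62, 60, 65, 69, 77, 65, 66, 65, 77, 80, 76, 76, 77, 79, 75, 75, 81, 88, 84, 85, 83, 82, 78, 72, 65, 60, 63, 64, 56, 52, 51, 53, 58, 60, 68, 66, 57, 65, 65, 58, 55, 49, 47, 45, 56, 48, 48, 49, 48, 42, 51, 66, 63, 57, 58, 62, 62, 60, 60, 64, 60, 57, 54, 41, 48, 67, 94, 96, 101, 100, 102, 99, 98, 92, 79, 71, 64, 65, 50, 41, 28, 21, 21, 30, 22, 22, 27]
[[156.68   3.05]]
```

The stop edges match the prediction for a seated block to about 0.3 mm, and the yaw error is about 0.03°. On to the end board.

```bash
python3 -m jog '[[0.9,-0.09,0,0,0,0,0.6],[0.9,-0.09,0,0,0,0,0.6],[0.9,-0.09,0,0,0,0,0.6],[0.9,-0.09,0,0,0,0,0.6],[0.9,-0.09,0,0,0,0,0.6],[0.9,-0.09,0,0,0,0,0.6],[0.85,-0.09,0,0,0,0,0.6],[0,0,0,0,0,0,0.6]]'
python3 - <<'E'
from m import *
o=ctrl.get_obs(); im=save('wrist','w8.png'); pickle.dump(o,open('w8.pkl','wb')); print(o['ee_pos'])
C=cam('wrist',o);M=R.from_rotvec(o['orientation']).as_matrix()
T=lambda uv,z:((onz(C,uv,z)-o['ee_pos'])@M)[:,:2]
for t in('bed_end','block','brayer'):
  for m in optics.masks_of(t,'wrist')[:3]: print(t,round(m['conf'],2),m['extent'],T([m['extent'][:2]],23 if t=='block' else 0))
hsv=cv2.cvtColor(im,cv2.COLOR_RGB2HSV); 
for c in(270,316,360): print([tuple(int(q) for q in hsv[r,c]) for r in range(150,240,6)])
E
```

```text
t: 16.75
ee_pos: [676.5, 206.8, 147.5]
orientation: [-2.368, -2.062, 0.003]
ft_force: [-0.9, -0.3, -0.3]
width: 52.8
grasp_force: 0.0
[676.53 206.75 147.45]
bed_end 0.89 [320.9, 304.9, 198.7, 136.8] [[-149.75    6.03]]
block 0.71 [339.4, 355.5, 97.4, 39.2] [[-204.08   28.14]]
block 0.71 [258.9, 132.6, 89.6, 121.7] [[ 58.46 -53.98]]
brayer 0.71 [320.9, 306.0, 198.9, 137.2] [[-151.33    6.04]]
brayer 0.58 [231.1, 16.6, 82.1, 27.5] [[161.27 -78.  ]]
[(141, 168, 146), (141, 162, 143), (141, 158, 144), (140, 164, 145), (141, 157, 143), (141, 164, 140), (142, 176, 142), (13, 162, 107), (14, 165, 110), (13, 159, 119), (14, 166, 146), (14, 169, 143), (14, 163, 142), (15, 171, 142), (11, 108, 78)]
[(13, 171, 143), (13, 164, 146), (13, 169, 148), (14, 172, 153), (14, 158, 152), (13, 158, 152), (14, 168, 155), (15, 172, 154), (14, 164, 151), (15, 171, 148), (14, 161, 150), (14, 167, 150), (14, 164, 151), (14, 166, 152), (14, 160, 153)]
[(13, 164, 138), (15, 174, 133), (14, 178, 135), (15, 180, 136), (15, 176, 135), (15, 182, 136), (15, 176, 138), (14, 163, 141), (13, 172, 138), (15, 178, 135), (14, 164, 140), (15, 178, 136), (13, 166, 137), (15, 183, 131), (12, 154, 111)]
```

```bash
python3 -m jog '[[0,0,0.7,0,0,0,0.6],[0,0,0.9,0,0,0,0.6],[0,0,0.65,0,0,0,0.6],[0,0,0.22,0,0,0,0.6],[0,0,0,0,0,0,0.6]]'
python3 -m jog '[[-0.15,0,0,0,0,0,0.6],[-0.15,0,0,0,0,0,0.6],[-0.1,0,0,0,0,0,0.6],[-0.05,0,0,0,0,0,0.6],[-0.05,0,0,0,0,0,0.6],[-0.05,0,0,0,0,0,0.6],[-0.05,0,0,0,0,0,0.6],[-0.05,0,0,0,0,0,0.6]]'
```

```text
t: 17.45
ee_pos: [677.0, 201.7, 49.6]
orientation: [-2.374, -2.056, 0.004]
ft_force: [-0.1, 0.1, -0.0]
width: 52.9
grasp_force: 0.0
t: 18.25
ee_pos: [674.2, 177.5, 51.1]
orientation: [-2.373, -2.059, 0.0]
ft_force: [0.5, 0.0, 0.2]
width: 52.5
grasp_force: 0.0
```

```bash
python3 -m jog '[[-0.05,0,0,0,0,0,0.6],[-0.05,0,0,0,0,0,0.6],[-0.05,0,0,0,0,0,0.6],[-0.05,0,0,0,0,0,0.6],[-0.05,0,0,0,0,0,0.6],[-0.05,0,0,0,0,0,0.6],[-0.05,0,0,0,0,0,0.6],[-0.05,0,0,0,0,0,0.6]]'
```

```text
t: 19.05
ee_pos: [671.9, 161.8, 51.0]
orientation: [-2.373, -2.059, -0.0]
ft_force: [1.2, 4.1, -2.4]
width: 52.6
grasp_force: 2.1
```

Contact with the board at about 4 N. Now the bed goes in at 40 mm/s.

```bash
python3 -m jog '[[-0.06,0,0,0,0,0,0.6],[-0.07,0,0,0,0,0,0.6],[-0.08,0,0,0,0,0,0.6],[-0.09,0,0,0,0,0,0.6],[-0.1,0,0,0,0,0,0.6],[-0.1,0,0,0,0,0,0.6],[-0.1,0,0,0,0,0,0.6],[-0.1,0,0,0,0,0,0.6],[-0.1,0,0,0,0,0,0.6],[-0.1,0,0,0,0,0,0.6],[-0.1,0,0,0,0,0,0.6],[-0.1,0,0,0,0,0,0.6],[-0.1,0,0,0,0,0,0.6],[-0.1,0,0,0,0,0,0.6],[-0.1,0,0,0,0,0,0.6],[-0.1,0,0,0,0,0,0.6],[-0.1,0,0,0,0,0,0.6],[-0.1,0,0,0,0,0,0.6],[-0.1,0,0,0,0,0,0.6],[-0.1,0,0,0,0,0,0.6]]'
python3 -m jog '[[-0.1,0,0,0,0,0,0.6],[-0.1,0,0,0,0,0,0.6],[-0.1,0,0,0,0,0,0.6],[-0.1,0,0,0,0,0,0.6],[-0.1,0,0,0,0,0,0.6],[-0.1,0,0,0,0,0,0.6],[-0.1,0,0,0,0,0,0.6],[-0.1,0,0,0,0,0,0.6],[-0.1,0,0,0,0,0,0.6],[-0.1,0,0,0,0,0,0.6],[-0.1,0,0,0,0,0,0.6],[-0.1,0,0,0,0,0,0.6],[-0.1,0,0,0,0,0,0.6],[-0.1,0,0,0,0,0,0.6],[-0.1,0,0,0,0,0,0.6],[-0.1,0,0,0,0,0,0.6],[-0.1,0,0,0,0,0,0.6],[-0.1,0,0,0,0,0,0.6],[-0.1,0,0,0,0,0,0.6],[-0.1,0,0,0,0,0,0.6]]'
```

```text
t: 21.05
ee_pos: [661.2, 86.1, 51.1]
orientation: [2.373, 2.059, 0.0]
ft_force: [2.0, 3.2, -2.5]
width: 52.8
grasp_force: 2.1
t: 23.05
ee_pos: [649.9, 6.9, 51.1]
orientation: [2.373, 2.059, 0.0]
ft_force: [3.5, 4.3, -1.9]
width: 52.3
grasp_force: 2.1
```

```bash
python3 -m jog '[[-0.1,0,0,0,0,0,0.6],[-0.1,0,0,0,0,0,0.6],[-0.1,0,0,0,0,0,0.6],[-0.1,0,0,0,0,0,0.6],[-0.1,0,0,0,0,0,0.6],[-0.1,0,0,0,0,0,0.6],[-0.1,0,0,0,0,0,0.6],[-0.1,0,0,0,0,0,0.6],[-0.1,0,0,0,0,0,0.6],[-0.1,0,0,0,0,0,0.6],[-0.1,0,0,0,0,0,0.6],[-0.1,0,0,0,0,0,0.6],[-0.1,0,0,0,0,0,0.6],[-0.1,0,0,0,0,0,0.6],[-0.09,0,0,0,0,0,0.6],[-0.08,0,0,0,0,0,0.6],[-0.07,0,0,0,0,0,0.6],[-0.06,0,0,0,0,0,0.6],[-0.05,0,0,0,0,0,0.6],[-0.04,0,0,0,0,0,0.6]]'
python3 -m jog '[[-0.04,0,0,0,0,0,0.6],[-0.04,0,0,0,0,0,0.6],[-0.04,0,0,0,0,0,0.6],[-0.04,0,0,0,0,0,0.6],[-0.04,0,0,0,0,0,0.6],[-0.04,0,0,0,0,0,0.6]]'
```

```text
t: 25.05
ee_pos: [639.8, -63.8, 51.2]
orientation: [2.373, 2.059, 0.0]
ft_force: [3.3, 3.7, -1.0]
width: 52.7
grasp_force: 2.0
t: 25.65
ee_pos: [638.5, -73.3, 51.1]
orientation: [2.373, 2.059, 0.0]
ft_force: [3.5, 3.4, -0.6]
width: 52.6
grasp_force: 2.0
```

```bash
python3 -m jog '[[-0.04,0,0,0,0,0,0.6],[-0.04,0,0,0,0,0,0.6],[-0.04,0,0,0,0,0,0.6]]'
```

```text
t: 25.95
ee_pos: [637.9, -78.0, 51.2]
orientation: [2.373, 2.059, 0.0]
ft_force: [3.1, 3.9, 0.6]
width: 52.6
grasp_force: 2.0
```

```bash
python3 -m jog '[[-0.04,0,0,0,0,0,0.6],[-0.04,0,0,0,0,0,0.6],[-0.04,0,0,0,0,0,0.6]]'; python3 -m jog '[[-0.04,0,0,0,0,0,0.6],[-0.04,0,0,0,0,0,0.6],[-0.04,0,0,0,0,0,0.6]]'
```

```text
t: 26.25
ee_pos: [637.3, -81.9, 51.2]
orientation: [-2.373, -2.058, -0.002]
ft_force: [4.4, 13.6, 0.5]
width: 52.8
grasp_force: 7.3
t: 26.55
ee_pos: [637.3, -82.1, 51.2]
orientation: [-2.371, -2.054, -0.009]
ft_force: [7.8, 36.8, 1.6]
width: 52.9
grasp_force: 18.4
```

Hard stop reached: the force rises with no further motion. Back off and check the bed.

```bash
python3 -m jog '[[0.15,0,0,0,0,0,0.6],[0.3,0,0,0,0,0,0.6],[0.6,0,0,0,0,0,0.6],[0.8,0,0,0,0,0,0.6],[0,0,-0.8,0,0,0,0.6],[0.5,0,-0.8,0,0,0,0.6],[0,0,0,0,0,0,0.6]]'
python3 - <<'E'
from m import *
o=ctrl.get_obs(); im=save('wrist','w9.png'); save('scene','s9.png'); save('top','t9.png'); pickle.dump(o,open('w9.pkl','wb'))
for c in('scene','top','wrist'):
  C=cam(c,o)
  for t in('block','bed','bed_end'):
    for m in optics.masks_of(t,c)[:4]:
      print(c,t,round(m['conf'],2),np.round(m['extent'],1))
T=cam('top')
u=np.array([.990,-.141,0]);v=np.array([.141,.990,0])
# predicted home board: world from TCP at stop
b=np.array([637.3,-82.1,66])-10*v
print('board top px pred',proj(T,[b-85*u,b+85*u]))
E
```

```text
t: 27.25
ee_pos: [652.1, 7.0, 119.0]
orientation: [2.369, 2.057, 0.006]
ft_force: [0.4, -0.2, -0.6]
width: 52.7
grasp_force: 0.0
scene block 0.71 [273.4 222.1  41.8  32.9]
scene block 0.57 [398.5 200.6  32.7  38.5]
scene bed 0.7 [295.  336.6 148.6 126.7]
scene bed_end 0.88 [293.  338.2 146.7 123.6]
top block 0.95 [258.  164.3  47.2  37.7]
top block 0.7 [334.8 252.6  24.5  42.3]
top bed 0.91 [464.8 168.3  74.9  87.6]
top bed_end 0.87 [464.1 165.6  79.4  87.7]
wrist block 0.56 [ 54.5 191.7 106.2 119.7]
wrist bed 0.7 [314.6 336.5 148.1  78.4]
wrist bed_end 0.92 [314.8 336.4 153.8  78.1]
board top px pred [[396.38 190.71]
 [406.11 124.25]]
```

```bash
python3 - <<'E'
from m import *
T=cam('top');v=np.array([.141,.990,0])
b=np.array([637.3,-82.1,66])-10*v
P=onz(T,[[438.4,126.6],[430,190.2]],96); print(P,(b-P)@v,'should be 75')
# block edges visible in scene? brown (lino) pixels near predicted seated block top
S=cam('scene');u=np.array([.990,-.141,0])
c=b-101*v+ (70)*u; c[2]=38   # predicted corner
q=[c+x*u+y*v+np.array([0,0,23]) for x,y in((0,0),(-100,0),(-100,-70),(0,-70))]; print('scene px of block top',proj(S,q)); print('top',proj(T,q))
im=cv2.imread('pics/s9.png'); r=proj(S,q); x0,y0=(r.min(0)-12).astype(int);x1,y1=(r.max(0)+12).astype(int)
hsv=cv2.cvtColor(im,cv2.COLOR_BGR2HSV)[y0:y1:4,x0:x1:4]; print(x0,y0)
for row in hsv: print(''.join('B' if h<15 and s>110 and V>60 else 'y' if h<28 and s>60 and V>60 else 'w' if s<40 and V>130 else 'd' if V<80 else '.' for h,s,V in row.tolist()))
E
```

```text
[[ 707.61 -177.59   96.  ]
 [ 550.75 -156.17   96.  ]] [74.62 75.53] should be 75
scene px of block top [[328.86 345.5 ]
 [291.72 318.81]
 [270.39 342.91]
 [308.04 371.44]]
top [[444.77 136.89]
 [439.48 175.79]
 [467.43 180.28]
 [472.46 141.3 ]]
258 306
.....y..w.d.wwwwwwwdd
.....y....w.dwwwwwwwd
.....y...y.wwdwwwwwww
.dd..yyyyy.w.ww.wwwww
.d.d.yyyyywww.ww.wwww
ddd......wwwww.wwwdww
ddddd....wwwwwww.dddw
ddddddd..wwww..w.dddd
dddddddd..ww..wwwdddw
ddddddddddd..wwwwwwww
dddddddd...d.wwwwwwww
dddddddddd.ddd.wwwwww
ddddddddd....dd.wwwww
dddddddd....ddd..wwww
dddddddddd.dd...dd.ww
wddddddddddd...d.dd.w
ww.dddddddd...d..wd..
wwwwddddddddddddwww..
wwwwwddddddddd.www...
wwwwwwdddddd..wwwy.d.
```

The bed is home: the end board measures 75 mm clear of the platen edge, as specified. The final approach was about 16 mm/s, too slow to slide the block. The arm is clear, so I'm handing in.

```bash
python3 -c "
from workcell import ctrl
print(ctrl.close_job())"
```

```text
the job is handed in; nothing more can be done
None
```

I seated the block square against both register stops, then pushed the bed fully home, and handed the job in at about 27 s; no verdict came back. Once the bed was home the platen hid the block, so its final place is inferred from the gentle push (about 16 mm/s at the stop), not seen.

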